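# Unhook the cutlery caddy from the draining rack

### The arm

A 6-joint arm with a two-finger parallel gripper is mounted at the origin on the work surface. World frame = base frame: x ahead of the robot, y to its left, z up, the work surface at z = 0. Lengths are in m, angles in rad, forces in N, time in s.
With the tool pointing down it reaches from about 0.425 to 0.95 m from the base axis. Payload 3.5 kg.
Tool frame: the origin (TCP) lies at the very end of the fingers, on their centre line; the grasp point (between the pads) lies ctrl.grip_point_offset behind it (ctrl.grip_point_offset is the distance from the TCP to the grasp point, in m); z points along the fingers, y is the direction in which the jaws open and shut (so a half turn about z gives the same grasp; the last joint's range is limited). The gripper opens to 85 mm and grips with 20 to 120 N. Pads are 22 mm wide; open, the fingers measure 114 mm over their backs; the gripper's body (76 mm by 85 mm) begins 54 mm behind the grasp point. The pads swing forward as they close: fully open they stand 13 mm farther back than shut.
Start: joints at [-0.15, 0.286, 1.577, -0, 1.279, -0.15], TCP at [0.675, 0, 0.231] pointing down, gripper open.
Joint ranges: [-2.77, 2.77], [-0.9, 2.22], [0.21, 2.48], [-1.53, 4.67], [0.24, 2.81], [-2.84, 2.84]. Speed limits (rad/s): [2.79, 2.79, 3.14, 3.14, 3.14, 3.14].

### API

Orientations are given as a unit quaternion [x, y, z, w].
In Python, from plant import ctrl gives the robot as it stands.
- The arm moves only by the tool servo_tool, never from a script. Its argument "increments" is a list of rows, each a list of 5 numbers: the opening, from 0 (shut) to 1 (fully open), then the shift along the world's x, y, z in units of 40 mm (1.0 is 40 mm), then the turn about the world's z in units of 5 degrees (1.0 is 5 degrees). A call has exactly 10 rows; each row is the pose to reach, as a shift and turn from the pose measured when the call began; what a row does not reach only later rows make up. A row lasts 1/12 s, in which the tool goes at most 41.7 mm and 7.16 degrees, less where a joint would pass 70% of its speed; a pose out of reach is approached as far as the arm can. A call with a gripper value outside its range is refused whole. The fingers move at their own pace and stop on an object; "grip_force" is the grip in N (left out, the last holds). Time passes only in rows, so rows that repeat a pose let the fingers close, or fill a call up. It gives the time, the measured TCP pose, the force and the opening at its end, in the units of the state.
- ctrl.get_state(): the state, without advancing time (a new reading comes with each control period).
- ctrl.read_camera(name): name is "scene" or "side" or "wrist"; returns a dict with "frame" (400x640x3 uint8, red, green, blue), "K" (3x3 intrinsics, pixels), "distortion" ([k1, k2, p1, p2, k3] as OpenCV has them; the pictures are not rectified), "extrinsics" (4x4, takes a point from camera to world coordinates). Camera axes: x right, y down, z forward; pixel columns grow to the right and rows downward; lengths in m; the calibration is good to about 2 mm. A picture is of the moment at which its call begins. There is no depth.
- ctrl.sign_off(): hands the job in, once; it reports no verdict.
Trained networks look in a picture, given as the dict that the camera call returned (one of the last four; its "shot" number tells which), for a name from the list of things; names that differ only in an ending like _2 or _b are one class to them, and where a whole thing is asked for, a point or a joint stands for the part that bears it (a point fixed in the world has none). Each returns a list of dicts, best first, with "conf" (0 to 1); they miss things now and then, are a little off and sometimes report something else, mostly with a low value. They report only what shows in the picture. A call takes as long as a camera call.
- ctrl.masks_of(picture, query): "region" (400x640 bool, what is visible of it) and "extent" ([left, top, right, bottom] in pixels, round what is visible of it).
- ctrl.landmark_of(picture, query): "centre" ([row, column] in pixels: a listed point, or the origin of a listed thing).
The state is a dict: "time": time; "qpos": joint angles; "dq": joint speeds; "joint_efforts": joint torques, N m; "eef_pos": TCP position; "tcp_rot": TCP orientation; "contact_force": force on the tool from outside, world axes, zero at the start; "wrist_torque": the same for the moment, N m; "opening": opening from 0.0 (shut) to 1.0 (fully open).
Only numpy, scipy, OpenCV 4.12 (cv2) and the standard library are available. Lean on these libraries where they do the work, as an engineer would, in place of code of your own. Each camera call takes 0.05 s, during which the arm holds its last target. There are 200 camera calls.

### The job

Take the white cutlery caddy out of the draining rack and stand it upright in the middle of the cork mat. It is hooked in: ease it back against the springy pad behind it until its front toe is out from under the retaining lip, raise its front to tilt it back over the lip while its heel stays down, then draw it out. Feel your way and do not force it against the rack, set it down gently, and leave the mug, tumbler and soap bottle alone.

Things in the scene. Friction and masses are not known exactly. Their poses are not given: they have to be found in the camera images.
- caddy: Loose open-topped white plastic cutlery caddy, 0.22 to 0.45 kg. Origin: centre of its underside; x to its back (into the rack bay), z up. Box 80 (x) by 110 (y) by 65 mm high, walls 4 mm; in its centre an upright grip fin, 16 (x) by 40 (y) mm, its top at 112 mm. Starts upright on the bay's floor, toe under the lip, free to slide in x; the bay's side rails leave it 6 mm each side.
- caddy_grip (a point): Point on the caddy's grip fin, on its centre line, 97 mm above the caddy's underside (15 mm below the fin's top): a good place to grip.
- caddy_toe (a point): Front tip of the caddy's toe, at the underside, at (-80, 0, 0) mm in the caddy's frame. The toe is a flat plate 60 mm wide, 5 mm thick, along the bottom from the front wall (x = -40 mm).
- caddy_heel (a point): Rear tip of the caddy's heel, at the underside, at (70, 0, 0) mm in the caddy's frame. The heel is a flat plate 60 mm wide, 5 mm thick, along the bottom from the back wall (x = 40 mm).
- drainer: Grey draining rack, fixed. Origin: on the work surface under the middle of the caddy bay; x to the bay's back, z up; the caddy comes out towards -x. Tray x -125 to 145, y -340 to 90 mm, rim 20 mm high; bay floor 12 mm high; dishes up to 142 mm high at y below -140 mm. A steel frame in the bay (lip, hood, pad) sits anywhere in a 33 mm range along x, not measured: find it by feel.
- bay_lip (a point): Middle of the rear edge of the retaining lip's top in the middle of its range (the real edge: up to 16.5 mm to either side in the rack's x). The lip is a steel strip 134 mm wide, 40 mm deep, its underside 12 mm and top 16 mm above the bay floor. At first it covers the toe's end by 3 to 36 mm, leaving the toe 7 mm of headroom: holding the caddy 2 to 4 mm up as it is pushed keeps the heel from bearing on the floor.
- bay_hood (a point): Middle of the front edge of the hood's top in the middle of its range (the real edge: up to 16.5 mm to either side in the rack's x, moving with the lip). The hood is 48 mm deep, underside 15 mm, top 19 mm above the bay floor. Its edge is 20 mm in front of the relaxed pad, so it covers the heel by 20 to 25 mm when the caddy is pushed back: then it cannot be lifted straight up.
- bay_pad (a point): Face of the sprung pad under the hood in the middle of its range (moves with the lip, up to 16.5 mm either side). Pushed back, the heel's tip meets it 1.5 mm before the toe is clear of the lip; 1.5 N per mm, hard stop after 4.5 mm. A push of 5 to 10 N is right; over 18 N breaks the plastic. Then tilt 0.17 to 0.25 rad about the heel's tip, draw 30 to 40 mm forward still tilted, and lift.
- mat: Square cork mat, fixed flat on the work surface, 200 by 200 by 5 mm. Origin: centre of its underside, z up.
- mug: White mug, 76 mm across, 85 mm high, to be left alone. Origin: centre of its underside.
- tumbler: Steel tumbler, 68 mm across, 90 mm high, to be left alone. Origin: centre of its underside.
- soap: Pale translucent soap bottle with white cap, 58 mm across, 160 mm high, to be left alone. Origin: centre of its underside.

How it is judged:
By the outcome, as a careful person would: the job done as asked, in the order asked, and still so for the second after the job is handed in, with the robot touching nothing.
It also fails if it takes over 69 s, if anything falls off the work surface, if the arm or the gripper's body presses on something with over 40 N, if the wrist force passes 120 N, or if a joint passes its speed limit or range.

## Working session

There is one attempt and no reset: what is moved stays moved. The work goes in short steps, Python scripts to look and compute and a tool call to move; the robot and the scene stay as the last step left them, time stands still between calls to the robot, and variables do not carry over. Pictures are saved under pics/ and viewed, about 8 in all and at most 12, crops included, and the job is handed in when it is done.

Besides the shell and the picture viewer there is one more tool, called after "Request:" by a JSON object that holds its "api" and its "payload", one argument or row to a line. servo_tool: Moves the arm, as the interface text tells. Its arguments: {"type":"object","properties":{"increments":{"type":"array"},"grip_force":{"type":"number"}},"required":["increments"]}

```bash
mkdir -p pics; cat > h.py <<'E'
import numpy as np, cv2
from plant import ctrl
def ray(p,rc):
    u=cv2.undistortPoints(np.array([[[rc[1],rc[0]]]],float),np.array(p["K"]),np.array(p["distortion"]))[0,0]
    T=np.array(p["extrinsics"]); return T[:3,3],T[:3,:3]@np.array([u[0],u[1],1.])
def atz(p,rc,z):
    o,d=ray(p,rc); return o+d*(z-o[2])/d[2]
def tri(obs):
    A=np.zeros((3,3));b=np.zeros(3)
    for p,rc in obs:
        o,d=ray(p,rc);d=d/np.linalg.norm(d);M=np.eye(3)-np.outer(d,d);A+=M;b+=M@o
    return np.linalg.solve(A,b)
def proj(p,X):
    T=np.linalg.inv(np.array(p["extrinsics"]))
    r=cv2.projectPoints(np.array([X],float),cv2.Rodrigues(T[:3,:3])[0],T[:3,3],np.array(p["K"]),np.array(p["distortion"]))[0][0,0]
    return r[::-1]
def save(p,n,box=None):
    f=p["frame"]
    if box: f=cv2.resize(f[box[1]:box[3],box[0]:box[2]],None,fx=2,fy=2)
    cv2.imwrite("pics/"+n,f[...,::-1])
E
python3 - <<'E'
from h import *
P={n:ctrl.read_camera(n) for n in("scene","side")}
for n,p in P.items(): save(p,n+"1.png")
cv2.imwrite("pics/both.png",np.vstack([cv2.resize(P[n]["frame"],(480,300),interpolation=cv2.INTER_AREA) for n in P])[...,::-1])
for q in ["caddy","caddy_grip","caddy_toe","caddy_heel","drainer","bay_lip","bay_hood","bay_pad","mat","mug","tumbler","soap"]:
    ob=[]
    for n,p in P.items():
        r=ctrl.landmark_of(p,q)
        if r: ob.append((p,r[0]["centre"])); print(q,n,np.round(r[0]["centre"]),round(r[0]["conf"],2),np.round(atz(p,r[0]["centre"],0),3))
    if len(ob)==2: print("   tri",np.round(tri(ob),4))
s=ctrl.get_state();print(s)
print(ctrl.grip_point_offset)
E
```

```text
caddy scene [263. 258.] 0.59 [ 0.6   -0.104  0.   ]
caddy side [275. 375.] 0.64 [ 0.611 -0.103  0.   ]
   tri [ 0.6064 -0.1069  0.0071]
caddy_grip scene [241. 247.] 0.87 [ 0.531 -0.112 -0.   ]
caddy_toe scene [239. 255.] 0.6 [ 0.533 -0.093  0.   ]
caddy_heel scene [293. 258.] 0.82 [ 0.672 -0.127  0.   ]
caddy_heel side [275. 407.] 0.91 [ 0.678 -0.124  0.   ]
   tri [ 0.675  -0.1275  0.0042]
drainer side [282. 376.] 0.59 [ 0.605 -0.122  0.   ]
bay_lip scene [238. 252.] 0.76 [ 0.527 -0.1    0.   ]
bay_lip side [273. 347.] 0.83 [ 0.558 -0.076  0.   ]
   tri [ 0.5452 -0.1021  0.0275]
bay_hood scene [284. 263.] 0.7 [ 0.655 -0.11   0.   ]
bay_hood side [264. 406.] 0.97 [ 0.695 -0.093  0.   ]
   tri [ 0.6738 -0.1152  0.029 ]
bay_pad scene [301. 259.] 0.55 [ 0.691 -0.131  0.   ]
bay_pad side [271. 415.] 0.87 [ 0.701 -0.121  0.   ]
   tri [ 0.6949 -0.1304  0.0094]
mat scene [175. 383.] 0.92 [0.463 0.287 0.   ]
mat side [195. 264.] 0.63 [0.462 0.273 0.   ]
   tri [ 0.4629  0.286  -0.0049]
mug scene [251. 431.] 0.17 [0.718 0.289 0.   ]
mug side [258. 256.] 0.74 [0.383 0.033 0.   ]
   tri [ 0.49
[... 306 characters left out ...]
 array([-1.49963367e-01,  2.86305476e-01,  1.57666971e+00, -3.57150555e-05,
        1.27859352e+00, -1.50008774e-01]), 'dq': array([-7.33247577e-04,  1.31203113e-05, -1.83419815e-05, -1.40232626e-03,
        1.27681024e-03, -1.58578293e-03]), 'joint_efforts': array([ 1.05738603e-03, -4.05958879e+01, -2.92936939e+01, -1.38722735e-04,
        5.50905606e-04,  2.15012648e-06]), 'eef_pos': array([6.74999285e-01, 4.58050617e-05, 2.31337639e-01]), 'tcp_rot': array([ 7.07087090e-01,  7.07126472e-01, -6.65522122e-06,  1.97879574e-05]), 'contact_force': array([-0.9797269 , -0.1753022 , -0.47509878]), 'wrist_torque': array([ 0.05161132,  0.02818505, -0.01469371]), 'opening': 0.9986772807166757}
0.0187
```

View pics/both.png

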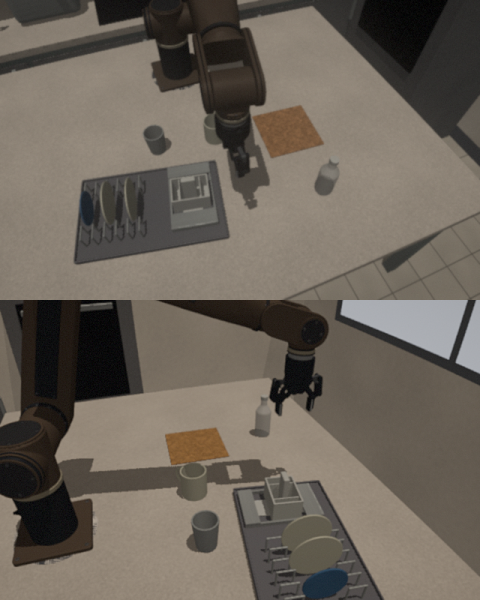

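Request:
{"api": "servo_tool", "payload": {
  "increments": [
    [1,-0.2,-0.3,0,1.4],
    [1,-0.4,-0.6,0,2.8],
    [1,-0.6,-0.9,0,4.2],
    [1,-0.8,-1.2,0,5.6],
    [1,-1.0,-1.5,0,7],
    [1,-1.2,-1.8,0,8.4],
    [1,-1.4,-2.1,0,9.8],
    [1,-1.6,-2.4,0,11.2],
    [1,-1.75,-2.65,0,12.6],
    [1,-1.75,-2.65,0,14]
  ]
}}

```text
time: 2.13
eef_pos: [0.6041, -0.1077, 0.2314]
tcp_rot: [0.172, 0.985, -0.0, -0.0]
contact_force: [0.3, 0.3, -0.0]
opening: 1.001
```

```bash
python3 - <<'E'
from h import *
P={n:ctrl.read_camera(n) for n in("scene","side","wrist")}
w=P["wrist"];sc=P["scene"]
im=np.vstack([cv2.resize(w["frame"],(480,300),interpolation=cv2.INTER_AREA),cv2.resize(sc["frame"][200:350,120:360],(480,300))])
cv2.imwrite("pics/w1.png",im[...,::-1])
s=ctrl.get_state();print(s["eef_pos"],s["tcp_rot"],s["contact_force"],s["qpos"],s["time"])
for q in ["caddy","caddy_grip","caddy_toe","caddy_heel","drainer","bay_lip","bay_hood","bay_pad"]:
    ob=[]
    for n,p in P.items():
        r=ctrl.landmark_of(p,q)
        if r and r[0]["conf"]>.4: ob.append((p,r[0]["centre"])); print(q,n,np.round(r[0]["centre"]),round(r[0]["conf"],2))
    if len(ob)>=2: print("   tri",np.round(tri(ob),4))
m=ctrl.masks_of(sc,"drainer")
for n in ("scene","side"):
    m=ctrl.masks_of(P[n],"drainer")
    if m:
        c=max(cv2.findContours(m[0]["region"].astype(np.uint8),0,1)[0],key=cv2.contourArea)
        a=cv2.approxPolyDP(cv2.convexHull(c),6,True)[:,0]
        for u,v in a: print(n,u,v,np.round(atz(P[n],(v,u),0.02),3))
E
```

```text
[ 0.60496785 -0.10612112  0.23145409] [1.75308137e-01 9.84513605e-01 5.21530488e-05 1.27771869e-04] [ 0.67153771  0.55954665 -0.79193124] [-3.38734187e-01  1.54046765e-01  1.73238852e+00  1.51788653e-04
  1.25492207e+00 -1.55714016e+00] 2.2833
caddy scene [262. 258.] 0.64
caddy side [279. 373.] 0.74
caddy wrist [174. 317.] 0.64
   tri [ 0.6035 -0.11    0.0036]
caddy_grip side [244. 381.] 0.65
caddy_grip wrist [199. 314.] 0.84
   tri [ 0.6092 -0.1149  0.0987]
caddy_toe scene [239. 252.] 0.94
caddy_toe side [277. 338.] 0.87
caddy_toe wrist [106. 304.] 0.6
   tri [ 0.5305 -0.0978  0.0084]
drainer side [279. 372.] 0.59
drainer wrist [242. 329.] 0.53
   tri [ 0.6372 -0.1219  0.0291]
bay_lip scene [238. 252.] 0.55
bay_lip side [272. 344.] 0.82
   tri [ 0.5426 -0.0993  0.0241]
bay_hood scene [282. 260.] 0.87
bay_hood side [262. 406.] 0.81
bay_hood wrist [228. 323.] 0.65
   tri [ 0.6679 -0.1222  0.0373]
bay_pad scene [302. 260.] 0.65
bay_pad side [269. 417.] 0.58
bay_pad wrist [243. 330.] 0.86
   tri [ 0.699  -0.1285  0.0133]
scene 287 215 [ 0.507 -0.001  0.02 ]
scene 304 317 [ 0.77  -0.053  0.02 ]
scene 98 350 [ 0.688 -0.471  0.02 ]
scene 110 240 [ 0.424 -0.421  0.02 ]
side 311 252 [ 0.498 -0.008  0.02 ]
side 425 241 [ 0.761 -0.057  0.02 ]
side 512 399 [ 0.688 -0.461  0.02 ]
side 342 399 [ 0.428 -0.363  0.02 ]
```

View pics/w1.png

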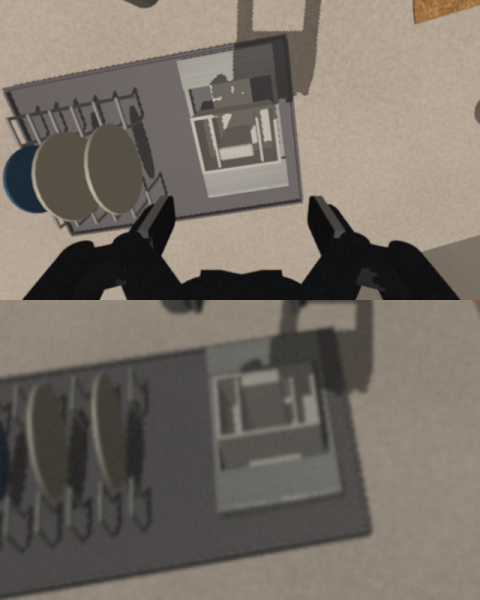

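Request:
{"api": "servo_tool", "payload": {
  "increments": [
    [1,0.02,-0.06,-0.3,0.5],
    [1,0.04,-0.12,-0.7,1],
    [1,0.06,-0.18,-1.1,1.5],
    [1,0.08,-0.21,-1.5,1.84],
    [1,0.08,-0.21,-1.9,1.84],
    [1,0.08,-0.21,-2.1,1.84],
    [1,0.08,-0.21,-2.2,1.84],
    [1,0.08,-0.21,-2.25,1.84],
    [1,0.08,-0.21,-2.25,1.84],
    [1,0.08,-0.21,-2.25,1.84]
  ]
}}

```text
time: 4.47
eef_pos: [0.6088, -0.1145, 0.1424]
tcp_rot: [0.094, 0.996, -0.0, 0.001]
contact_force: [-0.1, -0.5, -0.7]
opening: 0.999
```

```bash
python3 - <<'E'
from h import *
P={n:ctrl.read_camera(n) for n in("scene","side","wrist")}
w=P["wrist"];sd=P["side"]
im=np.vstack([cv2.resize(w["frame"],(480,300),interpolation=cv2.INTER_AREA),cv2.resize(sd["frame"][180:330,290:530],(480,300))])
cv2.imwrite("pics/w2.png",im[...,::-1])
s=ctrl.get_state();print(s["eef_pos"],s["tcp_rot"],s["contact_force"],s["time"])
for q in ["caddy","caddy_grip","caddy_toe","caddy_heel","bay_lip","bay_hood","bay_pad"]:
    ob=[]
    for n,p in P.items():
        r=ctrl.landmark_of(p,q)
        if r and r[0]["conf"]>.4: ob.append((p,r[0]["centre"])); print(q,n,np.round(r[0]["centre"]),round(r[0]["conf"],2))
        if r and q=="caddy_grip": print(np.round(atz(p,r[0]["centre"],.109),4))
    if len(ob)>=2: print("   tri",np.round(tri(ob),4))
psi=np.radians(-11)
X=np.array([.607,-.116,0]);R=np.array([[np.cos(psi),-np.sin(psi)],[np.sin(psi),np.cos(psi)]])
for l in [(-.04,.055,.077),(.04,.055,.077),(-.04,-.055,.077),(.04,-.055,.077),(0,0,.124),(-.008,.02,.124),(-.008,-.02,.124)]:
    Y=X.copy();Y[:2]+=R@l[:2];Y[2]=l[2];print(l,*[np.round(proj(P[n],Y)) for n in("wrist","side")])
E
```

```text
[ 0.60879659 -0.11452764  0.14247174] [ 9.40991767e-02  9.95562357e-01 -2.37245580e-04  9.39664140e-04] [-0.264954   -0.2920604  -0.24035676] 4.6167
caddy side [276. 378.] 0.6
caddy wrist [187. 322.] 0.73
   tri [ 0.6087 -0.1141  0.0083]
caddy_grip scene [241. 249.] 0.55
[ 0.6035 -0.1147  0.109 ]
caddy_grip side [241. 380.] 0.6
[ 0.6056 -0.1187  0.109 ]
caddy_grip wrist [230. 323.] 0.81
[ 0.605  -0.1124  0.109 ]
   tri [ 0.6053 -0.1146  0.108 ]
caddy_toe scene [240. 255.] 0.62
caddy_toe side [280. 334.] 0.63
caddy_toe wrist [ 99. 323.] 0.83
   tri [ 0.5279 -0.0937 -0.0014]
caddy_heel side [271. 408.] 0.86
bay_lip scene [237. 250.] 0.8
bay_hood scene [283. 256.] 0.77
bay_hood side [261. 404.] 0.77
bay_hood wrist [258. 321.] 0.71
   tri [ 0.6661 -0.1239  0.0392]
bay_pad scene [299. 258.] 0.9
bay_pad side [270. 414.] 0.89
bay_pad wrist [275. 324.] 0.71
   tri [ 0.693  -0.1296  0.0139]
(-0.04, 0.055, 0.077) [161. 399.] [237. 354.]
(0.04, 0.055, 0.077) [265. 391.] [234. 390.]
(-0.04, -0.055, 0.077) [160. 238.] [273. 366.]
(0.04, -0.055, 0.077) [264. 247.] [269. 406.]
(0, 0, 0.124) [244. 318.] [234. 381.]
(-0.008, 0.02, 0.124) [232. 353.] [229. 375.]
(-0.008, -0.02, 0.124) [231. 283.] [241. 380.]
```

View pics/w2.png

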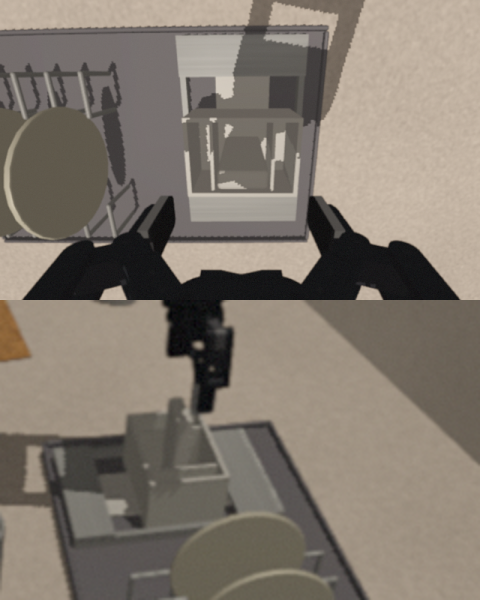

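Request:
{"api": "servo_tool", "payload": {
  "increments": [
    [1,-0.07,0.02,0,0],
    [1,-0.13,0.04,-0.1,0],
    [1,-0.13,0.04,-0.3,0],
    [1,-0.13,0.04,-0.5,0],
    [1,-0.13,0.04,-0.7,0],
    [1,-0.13,0.04,-0.9,0],
    [1,-0.13,0.04,-1.1,0],
    [1,-0.13,0.04,-1.25,0],
    [1,-0.13,0.04,-1.36,0],
    [1,-0.13,0.04,-1.36,0]
  ]
}}

```text
time: 6.5
eef_pos: [0.6022, -0.1125, 0.0853]
tcp_rot: [0.094, 0.996, 0.0, -0.001]
contact_force: [-0.2, -0.2, -1.0]
opening: 1.003
```

Request:
{"api": "servo_tool", "payload": {
  "grip_force": 35,
  "increments": [
    [0.6,0,0,0,0],
    [0.55,0,0,0,0],
    [0.5,0,0,0,0],
    [0.45,0,0,0,0],
    [0.4,0,0,0,0],
    [0.35,0,0,0,0],
    [0.3,0,0,0,0],
    [0.25,0,0,0,0],
    [0.25,0,0,0,0],
    [0.25,0,0,0,0]
  ]
}}

```text
time: 7.33
eef_pos: [0.6026, -0.1125, 0.0859]
tcp_rot: [0.094, 0.996, 0.0, -0.001]
contact_force: [-0.5, 1.2, 3.8]
opening: 0.466
```

```bash
python3 - <<'E'
from h import *
P={n:ctrl.read_camera(n) for n in("side","wrist")}
w=P["wrist"];sd=P["side"]
im=np.vstack([cv2.resize(w["frame"],(480,300),interpolation=cv2.INTER_AREA),cv2.resize(sd["frame"][180:330,290:530],(480,300))])
cv2.imwrite("pics/w3.png",im[...,::-1])
s=ctrl.get_state();print(s["eef_pos"],s["tcp_rot"],s["contact_force"],s["wrist_torque"],s["opening"],s["time"])
E
```

```text
[ 0.60259122 -0.11252087  0.08591069] [ 9.40756368e-02  9.95564743e-01  2.40393584e-04 -7.47389844e-04] [-0.96824511  1.08618574  4.30329646] [-0.0221824   0.11798129  0.05295675] 0.46097114554062696 7.4333
```

View pics/w3.png

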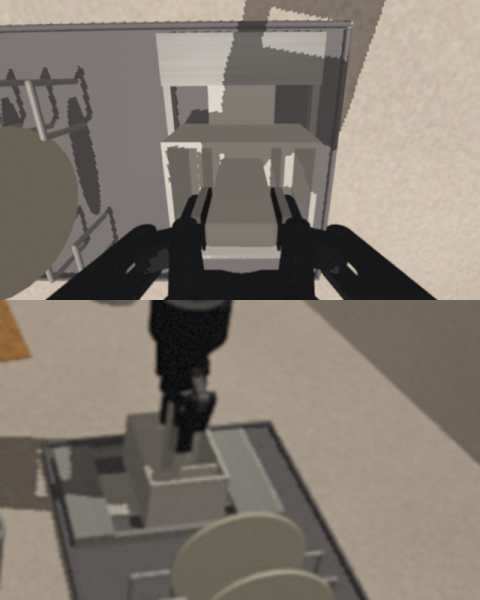

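Request:
{"api": "servo_tool", "payload": {
  "increments": [
    [0.25,0,0,0.02,0],
    [0.25,0,0,0.04,0],
    [0.25,0,0,0.06,0],
    [0.25,0,0,0.08,0],
    [0.25,0,0,0.08,0],
    [0.25,0,0,0.08,0],
    [0.25,0,0,0.08,0],
    [0.25,0,0,0.08,0],
    [0.25,0,0,0.08,0],
    [0.25,0,0,0.08,0]
  ]
}}

```text
time: 8.27
eef_pos: [0.6026, -0.1126, 0.0891]
tcp_rot: [0.094, 0.996, 0.0, -0.001]
contact_force: [0.0, -0.5, -1.3]
opening: 0.466
```

Request:
{"api": "servo_tool", "payload": {
  "increments": [
    [0.25,0,0,0.01,0],
    [0.25,0,0,0.02,0],
    [0.25,0,0,0.03,0],
    [0.25,0,0,0.03,0],
    [0.25,0,0,0.03,0],
    [0.25,0,0,0.03,0],
    [0.25,0,0,0.03,0],
    [0.25,0,0,0.03,0],
    [0.25,0,0,0.03,0],
    [0.25,0,0,0.03,0]
  ]
}}

```text
time: 9.1
eef_pos: [0.6026, -0.1125, 0.0903]
tcp_rot: [0.094, 0.996, 0.0, -0.001]
contact_force: [-0.2, -0.3, -3.0]
opening: 0.465
```

```bash
cat > st.py <<'E'
from h import *
F=[];p=None
for i in range(3):
    p=ctrl.read_camera("wrist") if i==0 else ctrl.read_camera("side"); s=ctrl.get_state(); F.append(np.r_[s["contact_force"],s["wrist_torque"]])
c,sn=np.cos(np.radians(-11)),np.sin(np.radians(-11))
f=np.mean(F,0);e=s["eef_pos"]-np.array([.607,-.116,0])
print("F rack",np.round([c*f[0]+sn*f[1],-sn*f[0]+c*f[1],f[2]],2),"M",np.round([c*f[3]+sn*f[4],-sn*f[3]+c*f[4],f[5]],3),"pos rack mm",np.round(1e3*np.array([c*e[0]+sn*e[1],-sn*e[0]+c*e[1],e[2]]),1),s["opening"],s["time"])
for q in["caddy_toe","caddy_heel","caddy_grip"]:
    r=ctrl.landmark_of(p,q);print(q,r and (np.round(r[0]["centre"],1),round(r[0]["conf"],2)))
E
python3 st.py
```

```text
F rack [-0.36  0.57 -2.3 ] M [ 0.002 -0.016 -0.001] pos rack mm [-5.   2.5 90.3] 0.4638730490704028 9.25
caddy_toe (array([277.1, 337.1]), 0.61)
caddy_heel (array([273.6, 406.9]), 0.58)
caddy_grip (array([241.7, 379.8]), 0.95)
```

Request:
{"api": "servo_tool", "payload": {
  "increments": [
    [0.25,0.012,-0.002,0.02,0],
    [0.25,0.025,-0.005,0.02,0],
    [0.25,0.037,-0.007,0.02,0],
    [0.25,0.05,-0.01,0.02,0],
    [0.25,0.062,-0.012,0.02,0],
    [0.25,0.075,-0.015,0.02,0],
    [0.25,0.087,-0.017,0.02,0],
    [0.25,0.1,-0.019,0.02,0],
    [0.25,0.1,-0.019,0.02,0],
    [0.25,0.1,-0.019,0.02,0]
  ]
}}

```text
time: 10.23
eef_pos: [0.6063, -0.1132, 0.091]
tcp_rot: [0.094, 0.996, 0.0, -0.001]
contact_force: [-0.5, 0.4, -2.1]
opening: 0.467
```

```bash
python3 st.py
```

```text
F rack [-0.88 -0.3  -2.09] M [-0.001  0.252  0.01 ] pos rack mm [-1.1  2.6 91. ] 0.4651633380390146 10.3833
caddy_toe (array([279.3, 336.8]), 0.88)
caddy_heel (array([267.1, 407. ]), 0.56)
caddy_grip (array([238.9, 380.6]), 0.68)
```

Request:
{"api": "servo_tool", "payload": {
  "increments": [
    [0.25,0.01,-0.002,0,0],
    [0.25,0.02,-0.004,0,0],
    [0.25,0.03,-0.006,0,0],
    [0.25,0.04,-0.008,0,0],
    [0.25,0.05,-0.01,0,0],
    [0.25,0.05,-0.01,0,0],
    [0.25,0.05,-0.01,0,0],
    [0.25,0.05,-0.01,0,0],
    [0.25,0.05,-0.01,0,0],
    [0.25,0.05,-0.01,0,0]
  ]
}}

```text
time: 11.37
eef_pos: [0.6081, -0.1136, 0.0908]
tcp_rot: [0.094, 0.996, 0.0, -0.001]
contact_force: [-3.4, 0.4, -1.3]
opening: 0.465
```

```bash
python3 st.py
```

```text
F rack [-4.17  0.22 -0.66] M [0.    0.798 0.078] pos rack mm [ 0.7  2.6 90.9] 0.46211845147389935 11.5167
caddy_toe (array([276.2, 337.9]), 0.94)
caddy_heel (array([267.9, 409.6]), 0.88)
caddy_grip (array([240.8, 382.9]), 0.57)
```

Request:
{"api": "servo_tool", "payload": {
  "increments": [
    [0.25,0.01,-0.002,0,0],
    [0.25,0.02,-0.004,0,0],
    [0.25,0.03,-0.006,0,0],
    [0.25,0.03,-0.006,0,0],
    [0.25,0.03,-0.006,0,0],
    [0.25,0.03,-0.006,0,0],
    [0.25,0.03,-0.006,0,0],
    [0.25,0.03,-0.006,0,0],
    [0.25,0.03,-0.006,0,0],
    [0.25,0.03,-0.006,0,0]
  ]
}}

```text
time: 12.5
eef_pos: [0.6092, -0.1137, 0.0908]
tcp_rot: [0.094, 0.996, 0.0, -0.002]
contact_force: [-4.2, 0.7, 0.6]
opening: 0.463
```

```bash
python3 st.py; python3 - <<'E'
from h import *
p=ctrl.read_camera("side");q=ctrl.read_camera("wrist")
a=cv2.resize(p["frame"][215:315,310:470],(800,500),interpolation=cv2.INTER_CUBIC)
b=a
cv2.imwrite("pics/s4.png",b[...,::-1])
E
```

```text
F rack [-4.57 -0.36 -0.12] M [0.023 1.018 0.087] pos rack mm [ 1.8  2.6 90.8] 0.46141438694586323 12.65
caddy_toe (array([276.5, 339.7]), 0.57)
caddy_heel (array([271. , 409.8]), 0.64)
caddy_grip (array([241.2, 384.1]), 0.89)
```

View pics/s4.png

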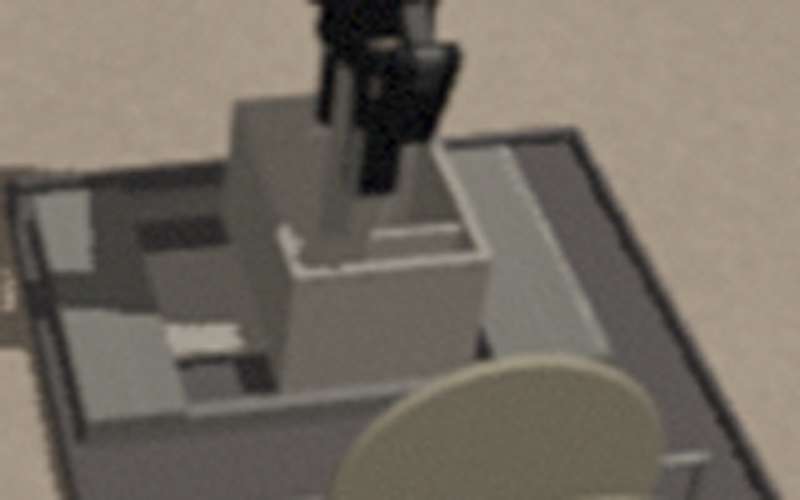

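Request:
{"api": "servo_tool", "payload": {
  "increments": [
    [0.25,0.01,-0.002,0.005,0],
    [0.25,0.02,-0.004,0.01,0],
    [0.25,0.03,-0.006,0.015,0],
    [0.25,0.035,-0.007,0.02,0],
    [0.25,0.035,-0.007,0.02,0],
    [0.25,0.035,-0.007,0.02,0],
    [0.25,0.035,-0.007,0.02,0],
    [0.25,0.035,-0.007,0.02,0],
    [0.25,0.035,-0.007,0.02,0],
    [0.25,0.035,-0.007,0.02,0]
  ]
}}

```text
time: 13.73
eef_pos: [0.6098, -0.1139, 0.0911]
tcp_rot: [0.094, 0.996, 0.001, -0.003]
contact_force: [-5.8, 0.7, -0.7]
opening: 0.464
```

```bash
python3 st.py
```

```text
F rack [-4.97 -0.87 -0.86] M [-0.051  1.197  0.057] pos rack mm [ 2.4  2.6 91.1] 0.46495941186201584 13.8833
caddy_toe (array([275.3, 340.4]), 0.89)
caddy_heel (array([268.1, 410.4]), 0.96)
caddy_grip (array([239.5, 384.3]), 0.97)
```

Request:
{"api": "servo_tool", "payload": {
  "increments": [
    [0.25,0.01,-0.002,0,0],
    [0.25,0.02,-0.004,0,0],
    [0.25,0.03,-0.006,0,0],
    [0.25,0.035,-0.007,0,0],
    [0.25,0.035,-0.007,0,0],
    [0.25,0.035,-0.007,0,0],
    [0.25,0.035,-0.007,0,0],
    [0.25,0.035,-0.007,0,0],
    [0.25,0.035,-0.007,0,0],
    [0.25,0.035,-0.007,0,0]
  ]
}}

```text
time: 14.87
eef_pos: [0.6105, -0.114, 0.0909]
tcp_rot: [0.094, 0.996, 0.001, -0.004]
contact_force: [-5.9, 1.0, -0.4]
opening: 0.462
```

```bash
python3 st.py
```

```text
F rack [-5.83 -0.22  0.03] M [-0.055  1.256  0.1  ] pos rack mm [ 3.   2.6 90.8] 0.46612910332044244 15.0167
caddy_toe (array([278.5, 338.3]), 0.59)
caddy_heel (array([270.4, 408.3]), 0.66)
caddy_grip (array([239. , 385.4]), 0.65)
```

Request:
{"api": "servo_tool", "payload": {
  "increments": [
    [0.25,0.015,-0.003,0.011,0],
    [0.25,0.03,-0.006,0.021,0],
    [0.25,0.045,-0.009,0.032,0],
    [0.25,0.06,-0.012,0.043,0],
    [0.25,0.075,-0.015,0.054,0],
    [0.25,0.09,-0.018,0.065,0],
    [0.25,0.105,-0.021,0.075,0],
    [0.25,0.121,-0.024,0.085,0],
    [0.25,0.121,-0.024,0.085,0],
    [0.25,0.121,-0.024,0.085,0]
  ]
}}

```text
time: 16.0
eef_pos: [0.6145, -0.1148, 0.0938]
tcp_rot: [0.094, 0.996, 0.001, -0.005]
contact_force: [-6.5, 0.2, 0.3]
opening: 0.465
```

```bash
python3 st.py
```

```text
F rack [-6.27 -0.5  -0.08] M [-0.035  1.28   0.063] pos rack mm [ 7.1  2.6 93.8] 0.46015014799326814 16.15
caddy_toe (array([273.5, 343.2]), 0.88)
caddy_heel (array([269.7, 409.9]), 0.95)
caddy_grip (array([239.3, 384.3]), 0.85)
```

Request:
{"api": "servo_tool", "payload": {
  "increments": [
    [0.25,0.02,-0.004,0.012,0],
    [0.25,0.04,-0.008,0.024,0],
    [0.25,0.06,-0.012,0.037,0],
    [0.25,0.08,-0.016,0.05,0],
    [0.25,0.1,-0.02,0.062,0],
    [0.25,0.12,-0.024,0.074,0],
    [0.25,0.14,-0.027,0.087,0],
    [0.25,0.16,-0.031,0.098,0],
    [0.25,0.16,-0.031,0.098,0],
    [0.25,0.16,-0.031,0.098,0]
  ]
}}

```text
time: 17.13
eef_pos: [0.6203, -0.1158, 0.0975]
tcp_rot: [0.094, 0.996, 0.001, -0.006]
contact_force: [-6.2, 0.7, 0.3]
opening: 0.461
```

```bash
python3 st.py
```

```text
F rack [-5.87 -0.02 -0.09] M [-0.014  1.238  0.032] pos rack mm [12.9  2.7 97.5] 0.46526830814049697 17.2833
caddy_toe (array([271.1, 340.7]), 0.9)
caddy_heel (array([268.7, 407.7]), 0.92)
caddy_grip (array([237. , 389.8]), 0.84)
```

Request:
{"api": "servo_tool", "payload": {
  "increments": [
    [0.25,0.022,-0.004,0.012,0],
    [0.25,0.045,-0.009,0.024,0],
    [0.25,0.067,-0.013,0.037,0],
    [0.25,0.09,-0.017,0.05,0],
    [0.25,0.112,-0.022,0.062,0],
    [0.25,0.135,-0.026,0.074,0],
    [0.25,0.157,-0.03,0.085,0],
    [0.25,0.18,-0.035,0.096,0],
    [0.25,0.18,-0.035,0.096,0],
    [0.25,0.18,-0.035,0.096,0]
  ]
}}

```text
time: 18.27
eef_pos: [0.6269, -0.1171, 0.1012]
tcp_rot: [0.094, 0.996, 0.001, -0.007]
contact_force: [-5.6, 1.7, 0.5]
opening: 0.466
```

```bash
python3 st.py
```

```text
F rack [-5.43  0.14 -0.04] M [-0.043  1.225  0.049] pos rack mm [ 19.8   2.7 101.2] 0.4671228995160944 18.4167
caddy_toe (array([266.6, 342.5]), 0.6)
caddy_heel (array([272.3, 411.5]), 0.8)
caddy_grip (array([239. , 391.9]), 0.72)
```

Request:
{"api": "servo_tool", "payload": {
  "increments": [
    [0.25,0.02,-0.004,0.009,0],
    [0.25,0.04,-0.008,0.018,0],
    [0.25,0.06,-0.012,0.027,0],
    [0.25,0.08,-0.016,0.036,0],
    [0.25,0.1,-0.02,0.045,0],
    [0.25,0.12,-0.024,0.054,0],
    [0.25,0.14,-0.027,0.063,0],
    [0.25,0.155,-0.03,0.072,0],
    [0.25,0.155,-0.03,0.072,0],
    [0.25,0.155,-0.03,0.072,0]
  ]
}}

```text
time: 19.4
eef_pos: [0.6326, -0.1181, 0.1037]
tcp_rot: [0.094, 0.996, 0.001, -0.008]
contact_force: [-5.1, 0.6, -0.9]
opening: 0.464
```

```bash
python3 st.py; python3 - <<'E'
from h import *
p=ctrl.read_camera("side")
a=cv2.resize(p["frame"][215:315,310:470],(800,500),interpolation=cv2.INTER_CUBIC)
cv2.imwrite("pics/s5.png",a[...,::-1])
E
```

```text
F rack [-4.63 -0.43 -0.52] M [-0.039  1.177  0.049] pos rack mm [ 25.5   2.8 103.7] 0.46351604791398215 19.55
caddy_toe (array([263.2, 406.3]), 0.46)
caddy_heel []
caddy_grip (array([235.3, 396.2]), 0.75)
```

View pics/s5.png

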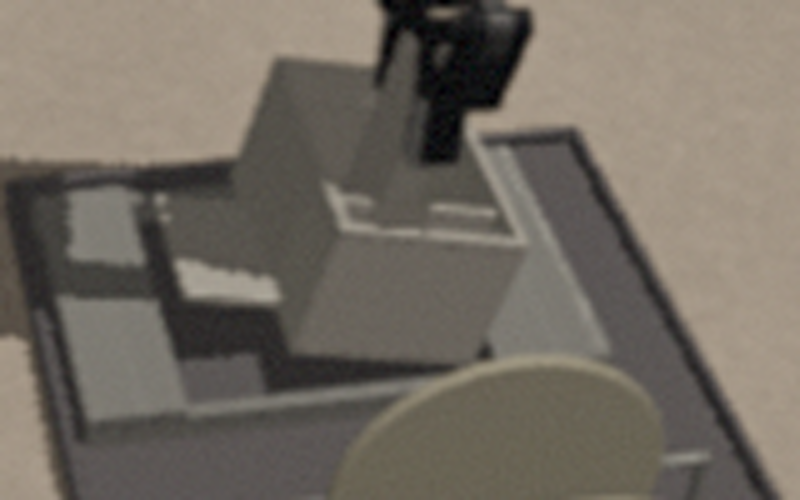

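Request:
{"api": "servo_tool", "payload": {
  "increments": [
    [0.25,-0.03,0.006,0.01,0],
    [0.25,-0.07,0.014,0.02,0],
    [0.25,-0.12,0.023,0.03,0],
    [0.25,-0.18,0.035,0.04,0],
    [0.25,-0.24,0.047,0.05,0],
    [0.25,-0.3,0.058,0.05,0],
    [0.25,-0.36,0.07,0.05,0],
    [0.25,-0.42,0.082,0.05,0],
    [0.25,-0.45,0.087,0.05,0],
    [0.25,-0.45,0.087,0.05,0]
  ]
}}

```text
time: 20.58
eef_pos: [0.6145, -0.1146, 0.106]
tcp_rot: [0.094, 0.996, 0.001, -0.008]
contact_force: [0.1, -0.6, -1.8]
opening: 0.461
```

```bash
python3 st.py
```

```text
F rack [ 0.18 -0.36 -2.37] M [ 0.009 -0.046  0.027] pos rack mm [  7.3   2.8 105.9] 0.46146454078726024 20.7333
caddy_toe (array([266.3, 334.5]), 0.95)
caddy_heel (array([271.4, 401.6]), 0.73)
caddy_grip (array([236.1, 382.8]), 0.65)
```

Request:
{"api": "servo_tool", "payload": {
  "increments": [
    [0.25,-0.05,0.01,0,0],
    [0.25,-0.1,0.02,0,0],
    [0.25,-0.16,0.031,0,0],
    [0.25,-0.22,0.043,0,0],
    [0.25,-0.28,0.054,0,0],
    [0.25,-0.34,0.066,0,0],
    [0.25,-0.4,0.078,0,0],
    [0.25,-0.45,0.087,0,0],
    [0.25,-0.48,0.093,0,0],
    [0.25,-0.48,0.093,0,0]
  ]
}}

```text
time: 21.72
eef_pos: [0.5952, -0.1109, 0.1057]
tcp_rot: [0.094, 0.996, 0.001, -0.008]
contact_force: [0.7, -0.8, -2.4]
opening: 0.465
```

```bash
python3 st.py; python3 - <<'E'
from h import *
p=ctrl.read_camera("side")
a=cv2.resize(p["frame"][215:315,310:470],(800,500),interpolation=cv2.INTER_CUBIC)
cv2.imwrite("pics/s6.png",a[...,::-1])
E
```

```text
F rack [ 0.07 -0.21 -2.41] M [ 0.029 -0.051  0.009] pos rack mm [-12.1   2.7 105.8] 0.465664357699278 21.8667
caddy_toe (array([267.7, 322.8]), 0.74)
caddy_heel (array([273.2, 396. ]), 0.83)
caddy_grip (array([236.3, 375.4]), 0.91)
```

View pics/s6.png

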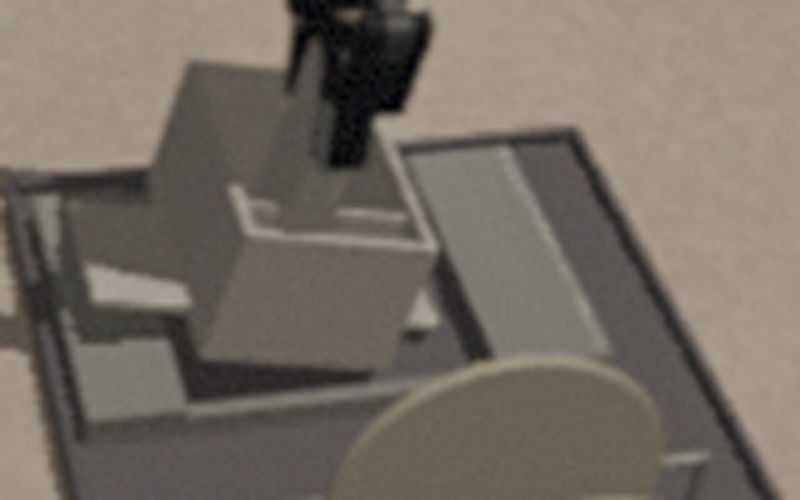

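Request:
{"api": "servo_tool", "payload": {
  "increments": [
    [0.25,0,0,0.1,0],
    [0.25,0,0,0.3,0],
    [0.25,0,0,0.6,0],
    [0.25,0,0,1.0,0],
    [0.25,0,0,1.4,0],
    [0.25,0,0,1.8,0],
    [0.25,0,0,2.2,0],
    [0.25,0,0,2.6,0],
    [0.25,0,0,2.9,0],
    [0.25,0,0,3.1,0]
  ]
}}

```text
time: 22.9
eef_pos: [0.5964, -0.1113, 0.233]
tcp_rot: [0.094, 0.996, 0.001, -0.006]
contact_force: [-0.5, 0.1, -3.0]
opening: 0.464
```

```bash
python3 st.py; python3 - <<'E'
from h import *
P={n:ctrl.read_camera(n) for n in("scene","side")}
for q in["mat","mug"]:
    for n,p in P.items():
        for r in ctrl.landmark_of(p,q)[:2]: print(q,n,np.round(r["centre"]),round(r["conf"],2),np.round(atz(p,r["centre"],0),3))
        m=ctrl.masks_of(p,q)
        if m:
            c=max(cv2.findContours(m[0]["region"].astype(np.uint8),0,1)[0],key=cv2.contourArea)
            a=cv2.approxPolyDP(cv2.convexHull(c),5,True)[:,0]
            print(m[0]["extent"],m[0]["conf"],[list(np.round(atz(p,(v,u),.005)[:2],3)) for u,v in a])
E
```

```text
F rack [ 0.01 -0.42 -2.2 ] M [-0.009 -0.02   0.014] pos rack mm [-11.8   2.7 230.7] 0.4644522533768879 23.05
caddy_toe (array([217.9, 326.7]), 0.74)
caddy_heel (array([224.8, 402.2]), 0.89)
caddy_grip (array([180.3, 383. ]), 0.78)
mat scene [174. 381.] 0.76 [0.457 0.283 0.   ]
[335.7, 140.3, 430.6, 212.3] 0.68 [[np.float64(0.36), np.float64(0.392)], [np.float64(0.562), np.float64(0.375)], [np.float64(0.55), np.float64(0.181)], [np.float64(0.357), np.float64(0.196)]]
mat side [194. 264.] 0.59 [0.463 0.279 0.   ]
[222.5, 174.2, 301.9, 217.5] 0.69 [[np.float64(0.548), np.float64(0.185)], [np.float64(0.349), np.float64(0.191)], [np.float64(0.362), np.float64(0.386)], [np.float64(0.559), np.float64(0.374)]]
mug scene [182. 288.] 0.68 [0.394 0.038 0.   ]
[274.1, 147.9, 304.5, 195.8] 0.77 [[np.float64(0.298), np.float64(0.107)], [np.float64(0.418), np.float64(0.067)], [np.float64(0.422), np.float64(0.01)], [np.float64(0.375), np.float64(0.003)], [np.float64(0.296), np.float64(0.028)]]
mug side [254. 257.] 0.98 [0.388 0.046 0.   ]
mug side [271. 414.] 0.29 [ 0.699 -0.12   0.   ]
[233.6, 217.8, 278.1, 268.3] 0.81 [[np.float64(0.437), np.float64(0.166)], [np.float64(0.451), np.float64(0.132)], [np.float64(0.426), np.float64(0.023)], [np.float64(0.401), np.float64(-0.003)], [np.float64(0.365), np.float64(0.005)], [np.float64(0.361), np.float64(0.165)]]
```

Request:
{"api": "servo_tool", "payload": {
  "increments": [
    [0.25,-0.03,0.1,0,0],
    [0.25,-0.09,0.3,0,0.1],
    [0.25,-0.2,0.7,0,0.2],
    [0.25,-0.35,1.2,0,0.3],
    [0.25,-0.5,1.75,0,0.4],
    [0.25,-0.67,2.3,0,0.5],
    [0.25,-0.84,2.9,0,0.6],
    [0.25,-1.0,3.5,0,0.7],
    [0.25,-1.18,4.1,0,0.8],
    [0.25,-1.35,4.6,0,0.9]
  ]
}}

```text
time: 24.53
eef_pos: [0.5402, 0.0759, 0.2298]
tcp_rot: [0.054, 0.999, 0.001, -0.008]
contact_force: [0.1, -0.1, -2.0]
opening: 0.461
```

Request:
{"api": "servo_tool", "payload": {
  "increments": [
    [0.25,-0.18,0.6,0,0.05],
    [0.25,-0.36,1.2,0,0.1],
    [0.25,-0.54,1.8,0,0.15],
    [0.25,-0.72,2.4,0,0.2],
    [0.25,-0.9,3.0,0,0.25],
    [0.25,-1.08,3.6,0,0.3],
    [0.25,-1.26,4.2,0,0.34],
    [0.25,-1.4,4.7,0,0.34],
    [0.25,-1.5,5.0,0,0.34],
    [0.25,-1.53,5.15,0,0.34]
  ]
}}

```text
time: 25.37
eef_pos: [0.4773, 0.2839, 0.2299]
tcp_rot: [0.037, 0.999, 0.001, -0.008]
contact_force: [-0.0, 0.4, -2.5]
opening: 0.465
```

Request:
{"api": "servo_tool", "payload": {
  "increments": [
    [0.25,0,0,-0.1,0],
    [0.25,0,0,-0.3,0],
    [0.25,0,0,-0.6,0],
    [0.25,0,0,-0.9,0],
    [0.25,0,0,-1.2,0],
    [0.25,0,0,-1.5,0],
    [0.25,0,0,-1.8,0],
    [0.25,0,0,-2.1,0],
    [0.25,0,0,-2.3,0],
    [0.25,0,0,-2.4,0]
  ]
}}

```text
time: 26.2
eef_pos: [0.4765, 0.2835, 0.1317]
tcp_rot: [0.037, 0.999, 0.001, -0.009]
contact_force: [0.0, -0.1, -2.6]
opening: 0.463
```

```bash
python3 st.py; python3 - <<'E'
from h import *
p=ctrl.read_camera("side");q=ctrl.read_camera("scene")
s=ctrl.get_state();print(s["eef_pos"],s["tcp_rot"])
a=cv2.resize(p["frame"][115:245,200:360],(640,520),interpolation=cv2.INTER_CUBIC)
cv2.imwrite("pics/s7.png",a[...,::-1])
for n in["caddy_toe","caddy_heel","caddy_grip"]:
    ob=[(c,ctrl.landmark_of(c,n)) for c in(p,q)];ob=[(c,r[0]["centre"]) for c,r in ob if r and r[0]["conf"]>.3]
    print(n,len(ob),len(ob)>1 and np.round(tri(ob),3))
E
```

```text
F rack [-0.14  0.07 -2.62] M [-0.008 -0.046  0.006] pos rack mm [-203.6  367.9  133.7] 0.4641940664285287 26.35
caddy_toe (array([172.7, 229.6]), 0.82)
caddy_heel (array([174.2, 289.7]), 0.88)
caddy_grip (array([144.9, 267.1]), 0.75)
[0.47785035 0.28417305 0.13477345] [ 0.03721672  0.9992787   0.0017647  -0.00733975]
caddy_toe 2 [0.385 0.297 0.071]
caddy_heel 2 [0.526 0.278 0.044]
caddy_grip 2 [0.474 0.281 0.15 ]
```

View pics/s7.png

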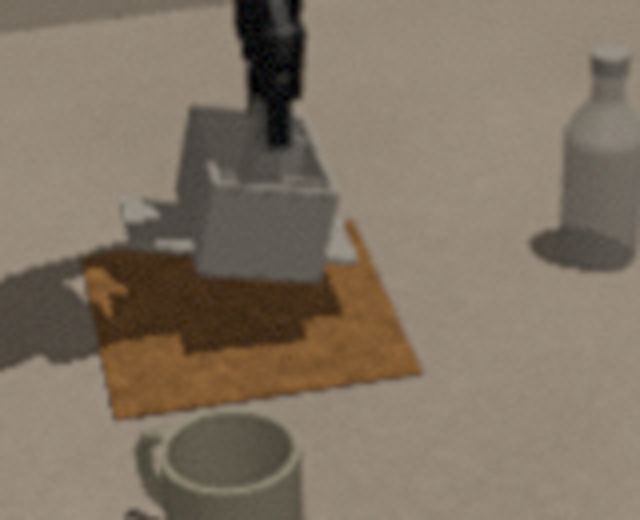

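Request:
{"api": "servo_tool", "payload": {
  "increments": [
    [0.25,0,0,-0.15,0],
    [0.25,0,0,-0.3,0],
    [0.25,0,0,-0.45,0],
    [0.25,0,0,-0.6,0],
    [0.25,0,0,-0.7,0],
    [0.25,0,0,-0.78,0],
    [0.25,0,0,-0.82,0],
    [0.25,0,0,-0.84,0],
    [0.25,0,0,-0.84,0],
    [0.25,0,0,-0.84,0]
  ]
}}

```text
time: 27.73
eef_pos: [0.4776, 0.284, 0.1006]
tcp_rot: [0.037, 0.999, 0.002, -0.008]
contact_force: [-0.2, 0.4, -2.9]
opening: 0.463
```

Request:
{"api": "servo_tool", "payload": {
  "increments": [
    [0.25,0,0,-0.015,0],
    [0.25,0,0,-0.03,0],
    [0.25,0,0,-0.045,0],
    [0.25,0,0,-0.06,0],
    [0.25,0,0,-0.07,0],
    [0.25,0,0,-0.08,0],
    [0.25,0,0,-0.08,0],
    [0.25,0,0,-0.08,0],
    [0.25,0,0,-0.08,0],
    [0.25,0,0,-0.08,0]
  ]
}}

```text
time: 28.57
eef_pos: [0.4776, 0.284, 0.0975]
tcp_rot: [0.037, 0.999, 0.002, -0.008]
contact_force: [-0.4, 0.9, -2.6]
opening: 0.46
```

```bash
python3 st.py
```

```text
F rack [-0.1   0.28 -2.22] M [ 0.029 -0.027  0.01 ] pos rack mm [-203.3  368.    97.5] 0.4630182197021888 28.7167
caddy_toe (array([186.9, 262.3]), 0.4)
caddy_heel (array([186.5, 283.8]), 0.7)
caddy_grip (array([156.7, 266.2]), 0.83)
```

Still free; lower 3 mm more, feeling for the heel.

Request:
{"api": "servo_tool", "payload": {
  "increments": [
    [0.25,0,0,-0.015,0],
    [0.25,0,0,-0.03,0],
    [0.25,0,0,-0.045,0],
    [0.25,0,0,-0.06,0],
    [0.25,0,0,-0.07,0],
    [0.25,0,0,-0.08,0],
    [0.25,0,0,-0.08,0],
    [0.25,0,0,-0.08,0],
    [0.25,0,0,-0.08,0],
    [0.25,0,0,-0.08,0]
  ]
}}

```text
time: 29.7
eef_pos: [0.4776, 0.2841, 0.0943]
tcp_rot: [0.037, 0.999, 0.002, -0.008]
contact_force: [0.4, 0.1, -3.0]
opening: 0.464
```

```bash
python3 st.py
```

```text
F rack [ 0.02 -0.14 -1.91] M [ 0.011 -0.049  0.007] pos rack mm [-203.3  368.    94.3] 0.4631012811233919 29.85
caddy_toe (array([181.6, 230.6]), 0.86)
caddy_heel (array([189.1, 287. ]), 0.55)
caddy_grip (array([157.5, 267.1]), 0.95)
```

Request:
{"api": "servo_tool", "payload": {
  "increments": [
    [0.25,0,0,-0.01,0],
    [0.25,0,0,-0.02,0],
    [0.25,0,0,-0.03,0],
    [0.25,0,0,-0.04,0],
    [0.25,0,0,-0.05,0],
    [0.25,0,0,-0.06,0],
    [0.25,0,0,-0.07,0],
    [0.25,0,0,-0.08,0],
    [0.25,0,0,-0.08,0],
    [0.25,0,0,-0.08,0]
  ]
}}

```text
time: 30.83
eef_pos: [0.4777, 0.2841, 0.0924]
tcp_rot: [0.037, 0.999, 0.001, -0.008]
contact_force: [-4.3, -0.9, 5.4]
opening: 0.458
```

```bash
python3 st.py
```

```text
F rack [-2.93 -1.67  5.79] M [-0.439  0.466 -0.087] pos rack mm [-203.3  368.1   92.4] 0.45800179005713126 30.9833
caddy_toe (array([186. , 229.4]), 0.63)
caddy_heel (array([189.2, 286.8]), 0.67)
caddy_grip (array([157.7, 267. ]), 0.79)
```

Request:
{"api": "servo_tool", "payload": {
  "increments": [
    [0.25,-0.04,0.003,-0.01,0],
    [0.25,-0.08,0.006,-0.025,0],
    [0.25,-0.12,0.009,-0.042,0],
    [0.25,-0.16,0.012,-0.06,0],
    [0.25,-0.2,0.015,-0.08,0],
    [0.25,-0.24,0.018,-0.1,0],
    [0.25,-0.28,0.022,-0.12,0],
    [0.25,-0.305,0.024,-0.135,0],
    [0.25,-0.305,0.024,-0.135,0],
    [0.25,-0.305,0.024,-0.135,0]
  ]
}}

```text
time: 31.97
eef_pos: [0.4653, 0.2854, 0.087]
tcp_rot: [0.037, 0.999, 0.002, -0.008]
contact_force: [0.7, 0.5, 3.0]
opening: 0.462
```

```bash
python3 st.py
```

```text
F rack [0.2  1.09 2.93] M [ 0.289 -0.449  0.025] pos rack mm [-215.7  366.9   87. ] 0.4585391368259615 32.1167
caddy_toe (array([188.3, 229. ]), 0.91)
caddy_heel (array([188.5, 286.7]), 0.74)
caddy_grip (array([160.3, 261.5]), 0.96)
```

Request:
{"api": "servo_tool", "payload": {
  "increments": [
    [0.25,-0.03,0.002,-0.015,0],
    [0.25,-0.06,0.005,-0.033,0],
    [0.25,-0.1,0.008,-0.055,0],
    [0.25,-0.14,0.011,-0.08,0],
    [0.25,-0.17,0.013,-0.1,0],
    [0.25,-0.2,0.016,-0.115,0],
    [0.25,-0.22,0.018,-0.13,0],
    [0.25,-0.24,0.02,-0.14,0],
    [0.25,-0.24,0.02,-0.14,0],
    [0.25,-0.24,0.02,-0.14,0]
  ]
}}

```text
time: 33.1
eef_pos: [0.4556, 0.286, 0.0812]
tcp_rot: [0.037, 0.999, 0.002, -0.008]
contact_force: [2.3, 0.2, 0.9]
opening: 0.466
```

```bash
python3 st.py; python3 - <<'E'
from h import *
p=ctrl.read_camera("side");q=ctrl.read_camera("scene")
a=cv2.resize(p["frame"][125:245,200:330],(650,600),interpolation=cv2.INTER_CUBIC)
cv2.imwrite("pics/s8.png",a[...,::-1])
for n in["caddy_toe","caddy_heel","caddy","mat"]:
    ob=[(c,ctrl.landmark_of(c,n)) for c in(p,q)];ob=[(c,r[0]["centre"]) for c,r in ob if r and r[0]["conf"]>.3]
    print(n,len(ob),[np.round(atz(*o,.005),3) for o in ob])
E
```

```text
F rack [1.74 0.45 0.26] M [ 0.138 -0.627  0.088] pos rack mm [-225.3  365.7   81.2] 0.46195452388596564 33.25
caddy_toe (array([192.5, 227.9]), 0.86)
caddy_heel (array([269.9, 416.9]), 0.74)
caddy_grip (array([164.7, 259.6]), 0.82)
caddy_toe 2 [array([0.374, 0.3  , 0.005]), array([0.371, 0.298, 0.005])]
caddy_heel 2 [array([0.533, 0.286, 0.005]), array([0.532, 0.283, 0.005])]
caddy 2 [array([0.461, 0.287, 0.005]), array([0.448, 0.291, 0.005])]
mat 1 [array([0.451, 0.268, 0.005])]
```

View pics/s8.png

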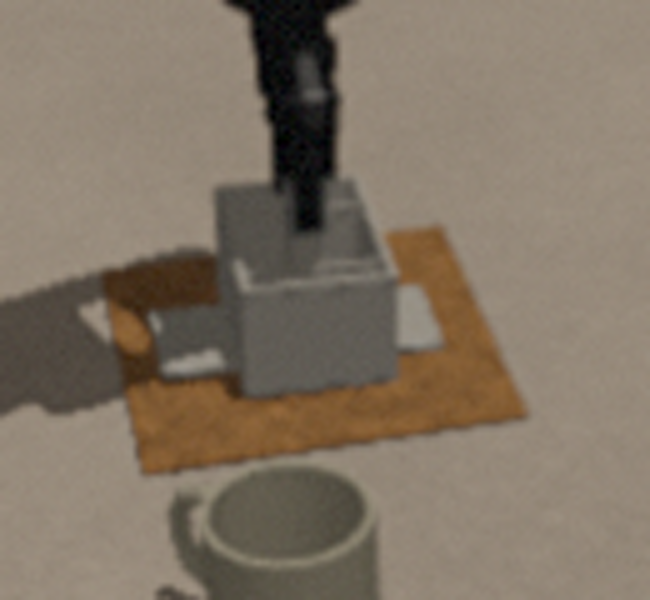

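Request:
{"api": "servo_tool", "payload": {
  "increments": [
    [0.25,-0.005,0,-0.01,0],
    [0.25,-0.01,0,-0.02,0],
    [0.25,-0.015,0,-0.03,0],
    [0.25,-0.015,0,-0.03,0],
    [0.25,-0.015,0,-0.03,0],
    [0.25,-0.015,0,-0.03,0],
    [0.25,-0.015,0,-0.03,0],
    [0.25,-0.015,0,-0.03,0],
    [0.25,-0.015,0,-0.03,0],
    [0.25,-0.015,0,-0.03,0]
  ]
}}

```text
time: 34.73
eef_pos: [0.4553, 0.2861, 0.081]
tcp_rot: [0.037, 0.999, 0.002, -0.008]
contact_force: [0.0, -1.0, 6.1]
opening: 0.466
```

```bash
python3 st.py
```

```text
F rack [-0.48 -1.52  5.74] M [-0.269 -0.444 -0.059] pos rack mm [-225.6  365.8   81. ] 0.464151256195381 34.8833
caddy_toe (array([192.9, 230.6]), 0.94)
caddy_heel (array([190.4, 285.9]), 0.71)
caddy_grip (array([163.6, 261.3]), 0.87)
```

Request:
{"api": "servo_tool", "payload": {
  "increments": [
    [0.48,0,0,0.01,0],
    [0.5,0,0,0.02,0],
    [0.53,0,0,0.02,0],
    [0.56,0,0,0.02,0],
    [0.6,0,0,0.02,0],
    [0.65,0,0,0.02,0],
    [0.7,0,0,0.02,0],
    [0.75,0,0,0.02,0],
    [0.75,0,0,0.02,0],
    [0.75,0,0,0.02,0]
  ]
}}

```text
time: 35.87
eef_pos: [0.4553, 0.2861, 0.0818]
tcp_rot: [0.037, 0.999, 0.002, -0.008]
contact_force: [-0.7, -0.3, 0.4]
opening: 0.747
```

Request:
{"api": "servo_tool", "payload": {
  "increments": [
    [0.75,0,0,0.1,0],
    [0.75,0,0,0.25,0],
    [0.75,0,0,0.45,0],
    [0.75,0,0,0.7,0],
    [0.75,0,0,1.0,0],
    [0.75,0,0,1.4,0],
    [0.75,0,0,1.8,0],
    [0.75,0,0,2.2,0],
    [0.75,0,0,2.5,0],
    [0.75,0,0,2.6,0]
  ]
}}

```text
time: 36.7
eef_pos: [0.4567, 0.2867, 0.1895]
tcp_rot: [0.037, 0.999, 0.003, -0.005]
contact_force: [0.3, 0.6, 0.1]
opening: 0.751
```

```bash
python3 st.py; python3 - <<'E'
from h import *
p=ctrl.read_camera("side");q=ctrl.read_camera("scene")
im=np.vstack([cv2.resize(p["frame"][100:300,180:500],(480,300)),cv2.resize(q["frame"][120:280,200:456],(480,300))])
cv2.imwrite("pics/s9.png",im[...,::-1])
for n in["caddy_toe","caddy_heel","caddy","mat","mug","tumbler","soap"]:
    ob=[(c,ctrl.landmark_of(c,n)) for c in(p,q)];ob=[(c,r[0]["centre"]) for c,r in ob if r and r[0]["conf"]>.3]
    print(n,len(ob),[np.round(atz(*o,.005 if n[0]=='c' or n=='mat' else 0),3) for o in ob])
E
```

```text
F rack [-0.11 -0.5   0.05] M [-0.008  0.017 -0.007] pos rack mm [-225.6  365.8  186.1] 0.7541802041553136 36.85
caddy_toe (array([195.7, 229.5]), 0.59)
caddy_heel (array([190.5, 286.3]), 0.84)
caddy_grip (array([164. , 258.1]), 0.79)
caddy_toe 2 [array([0.369, 0.292, 0.005]), array([0.396, 0.038, 0.005])]
caddy_heel 2 [array([0.519, 0.287, 0.005]), array([0.539, 0.275, 0.005])]
caddy 2 [array([0.458, 0.276, 0.005]), array([0.44 , 0.292, 0.005])]
mat 1 [array([0.455, 0.269, 0.005])]
mug 2 [array([0.39 , 0.042, 0.   ]), array([0.393, 0.033, 0.   ])]
tumbler 2 [array([ 0.371, -0.17 ,  0.   ]), array([ 0.379, -0.165,  0.   ])]
soap 2 [array([0.707, 0.276, 0.   ]), array([0.721, 0.284, 0.   ])]
```

View pics/s9.png

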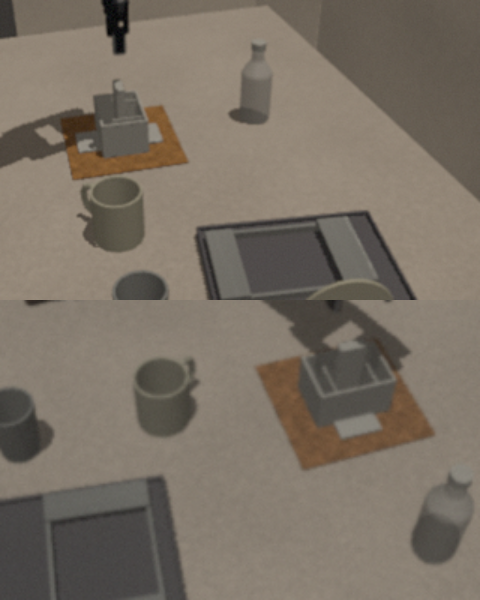

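The caddy stands upright and centred on the mat, the gripper is clear above it, and the other items have not moved. Handing in.

```bash
python3 -c "
from plant import ctrl
print(ctrl.sign_off())"
```

```text
the job is handed in; nothing more can be done
None
```

The caddy is out of the rack and standing upright in the middle of the cork mat. I handed the job in at about 37 s of robot time.

- **Removal:** I gripped the fin and raised the caddy about 4 mm, then pushed it back against the pad until the force read about 6 N. I tilted it about 0.21 rad over the heel, with the force staying between 5 and 6.5 N. I drew it 38 mm forward with only its own weight on the wrist, then lifted it.
- **Placing:** I lowered it heel first onto the mat and rolled it upright. The heel touched down with about 8 N, a bit firmer than I planned. It then sat flat with no give under about 6 N, and I released it and backed off.
- **Last checks:** The final pictures show it upright near the mat's centre, with the gripper clear and the wrist force near zero. The mug, tumbler and soap read the same as at the start to within about 1 cm, which is camera error. I never touched them.
- **Disagreements:** The networks' readings of the caddy differed by 1 to 2 cm after release, and one toe reading was plainly wrong (it landed on the mug). Going by the gripper at release, at (0.455, 0.286), and the mat's corners, centred at (0.457, 0.285), the caddy should be within about 7 mm of the centre.

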